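# Pack the amber bead jar and shut the kit box

### The arm

A 6-joint arm with a two-finger parallel gripper is mounted at the origin on the work surface. World frame = base frame: x ahead of the robot, y to its left, z up, the work surface at z = 0. Lengths are in m, angles in rad, forces in N, time in s.
With the tool pointing down it reaches from about 0.25 to 0.775 m from the base axis. Payload 4 kg.
Tool frame: the origin (TCP) lies at the very end of the fingers, on their centre line; the grasp point (between the pads) lies 19 mm behind it; z points along the fingers, y is the direction in which the jaws open and shut (so a half turn about z gives the same grasp; the last joint's range is limited). The gripper opens to 94 mm and grips with 3 to 60 N. Pads are 16 mm wide; open, the fingers measure 119 mm over their backs; the gripper's body (75 mm by 177 mm) begins 78 mm behind the grasp point.
Start: joints at [-1.252, 0.087, 1.371, -0, 1.684, -0.103], TCP at [0.225, -0.502, 0.206] pointing down, gripper open.
Joint ranges: [-3.1, 3.1], [-0.76, 2.03], [0.27, 2.55], [-1.08, 4.22], [0.17, 2.65], [-2.57, 2.57]. Speed limits (rad/s): [2.79, 2.79, 3.14, 3.14, 3.14, 3.14].

### API

Orientations are given as [roll, pitch, yaw] about the fixed x, y, z axes, in that order (R = Rz(yaw) Ry(pitch) Rx(roll)).
In Python, from bench import robot, snapshot, models gives the robot as it stands.
- The arm moves only by the tool arm_command, never from a script. Its argument "commands" is text: rows parted by semicolons, each of 7 numbers parted by spaces: the shift along the tool's x, y, z in mm, then the turn, a rotation vector about the tool's x, y, z in degrees, then the opening, from 0 (shut) to 1 (fully open). In form: tx ty tz rx ry rz hand; .... A call has 1 to 12 rows; each row shifts and turns the pose as measured when the row begins, along the tool's axes as they then stand; what a row does not reach is not made up. A row lasts 1/8 s, in which the tool goes at most 62.5 mm and 10.7 degrees, less where a joint would pass 70% of its speed; a pose out of reach is approached as far as the arm can. A call is refused whole if a number of a shift passes 62.5 or a number of a turn 10.7, either way. A call with a gripper value outside its range is refused whole. The fingers move at their own pace and stop on an object; the grip force is fixed at half the most. Time passes only in rows, so rows that do not move let the fingers close. It gives the time, the measured TCP pose, the force and the opening at its end, in the units of the state.
- robot.get_obs(): the state, without advancing time (a new reading comes with each control period).
- snapshot(name): name is "scene" or "top"; returns a dict with "img" (400x640x3 uint8, blue, green, red), "camera_matrix" (3x3 intrinsics, pixels), "origin" and "rotation" of the camera in the world. Camera axes: x right, y down, z forward; pixel columns grow to the right and rows downward; lengths in m; the calibration is good to about 2 mm. A picture is of the moment at which its call begins. There is no depth.
- robot.close_job(): hands the job in, once; it reports no verdict.
Trained networks look in a picture, given as the dict that the camera call returned (one of the last four; its "shot" number tells which), for a name from the list of things; names that differ only in an ending like _2 or _b are one class to them, and where a whole thing is asked for, a point or a joint stands for the part that bears it (a point fixed in the world has none). Each returns a list of dicts, best first, with "conf" (0 to 1); they miss things now and then, are a little off and sometimes report something else, mostly with a low value. They report only what shows in the picture. A call takes as long as a camera call. They do not tell look-alikes from the thing itself.
- models.spot_in(query, picture): "bbox" ([left, top, width, height] as shares, 0 to 1, of the picture: columns of its width, rows of its height, round what is visible of it).
- models.tip_of(query, picture): "centre" ([column, row] as shares, 0 to 1, of the picture: columns of its width, rows of its height: a listed point, or the origin of a listed thing).
The state is a dict: "time": time; "joint_positions": joint angles; "qvel": joint speeds; "joint_torque": joint torques, N m; "tool_pos": TCP position; "ee_rot": TCP orientation; "wrist_force": force on the tool from outside, world axes, zero at the start; "wrist_torque": the same for the moment, N m; "width": finger opening in m.
Only numpy, scipy, OpenCV 4.12 (cv2) and the standard library are available. Lean on these libraries where they do the work, as an engineer would, in place of code of your own. Each camera call takes 0.05 s, during which the arm holds its last target. There are 200 camera calls.

### The job

Pack the jar of amber beads into the white kit box so that nothing stands above the rim: set it down gently (do not drop it), upright, on the deep cork-lined side next to the raised grey tray. Then close the blue lid completely. Leave the flat bead case lying on the tray, and leave the dark bead jar, the thread spool, the white dish and the pliers on the table undisturbed.

Things in the scene. Friction and masses are not known exactly. Their poses are not given: they have to be found in the camera images.
- box: White open-topped kit box, fixed to the table: outside 155 mm (its x) by 255 mm (its y) by 85 mm high, walls and floor 6 mm thick. Origin: centre of its underside, on the table. Its x axis points from its front rim to the rim with the lid hinge (roughly away from the robot); its y axis runs along the hinge; z up. Inside, one half along y is filled by a raised grey tray, the other half is deep and lined with cork; which half is which changes.
- deep_floor (a point): Centre of the top of the cork lining on the deep side of the box; axes parallel to the box's. The lining is 141 mm (x) by 119 mm (y), 9 mm above the table and 76 mm below the rim. There is no wall between it and the tray except the tray's own 33 mm step.
- tray_top (a point): Centre of the top of the raised grey tray inside the box, 141 mm (x) by 119 mm (y), 42 mm above the table and 43 mm below the rim. Too shallow for the jar.
- lid_panel (a joint): Angle of the box's blue lid in rad: 0 = fully closed, flat on the rim; about 1.57 = upright; at most 1.9 = leaning back away from the box. The lid starts standing open (1.6 to 1.85). The hinge is stiff: the lid stays wherever it is left, at any angle, and closing it takes about 0.1 to 0.35 N m (some 1 to 4 N at 100 mm from the hinge). It can be pushed from behind and then pressed down on its outer face; there is no latch.
- lid_hinge (a point): Middle of the lid's hinge line, on top of the box's far rim, 85.5 mm above the table, at box x = +77.5 mm. The lid is a flat plate 155 mm from hinge to free edge, 255 mm wide along the hinge, 8 mm thick, 0.25 kg; the hinge line is at its inner face. A small grey tab (50 mm wide) is in the middle of the free edge, for looks only.
- lid_edge (a point): Middle of the lid's free edge, on its outer face, 155 mm from the hinge line.
- jar_center (a point): Jar of amber (orange-yellow) beads with a white cap, a plain upright cylinder: 56 mm diameter, 66 mm high, about 0.13 to 0.25 kg, rigid. The point is its centre, 33 mm above its underside; z axis up along the jar. It starts upright on the table.
- jar: The same jar of amber beads; origin at the centre of its underside.
- case_center (a point): Flat grey bead case with six coloured compartments, 110 by 70 by 24 mm, lying flat and loose on the raised tray (long side along the box's x). The point is its centre, 12 mm above its underside. It is already packed right and must stay.
- darkjar_center (a point): Bystander: a jar of the same shape and size with dark brown beads and a black cap, standing on the table. The point is its centre, 33 mm above the table. The two jars trade places from run to run.
- spool: Bystander: upright orange thread spool with green ends, 66 mm diameter, 136 mm high; origin at the centre of its underside, on the table.
- dish: Bystander: small white bowl, 90 mm across, 30 mm high; origin at the centre of its underside.
- pliers: Bystander: pliers with blue handles lying on the table, about 140 mm long, 14 mm high; origin near the pivot.
Not all that is in view belongs to the job. Of the things that look like the jar, the smaller one is meant.

How it is judged:
On the way:
1. the amber jar stands upright on the deep side's floor, let go, with the lid still open (x of jar_center in the frame of deep_floor between -0.048 and 0.048 m and y of jar_center in the frame of deep_floor between -0.04 and 0.04 m and z of jar_center in the frame of deep_floor between 0.025 and 0.041 m and angle between jar_center's own z axis and vertical below 0.15 rad and contact force between the fingers and jar below 0.1 N and linear speed of jar below 0.03 m/s and value of joint lid_panel above 1 rad), for 0.2 s.
At the end, for the whole second after the job is handed in: Lid shut within 0.05 rad (8 mm at its edge); amber jar still and upright (0.15 rad) on the deep floor, its centre within 48 mm (x) and 40 mm (y) of the floor centre and 25 to 41 mm above it; flat case on the tray, its centre within 50 mm of the tray centre and 4 to 30 mm above it (x of jar_center in the frame of deep_floor between -0.048 and 0.048 m and y of jar_center in the frame of deep_floor between -0.04 and 0.04 m and z of jar_center in the frame of deep_floor between 0.025 and 0.041 m and angle between jar_center's own z axis and vertical below 0.15 rad and contact force between the fingers and jar below 0.1 N and linear speed of jar below 0.03 m/s and value of joint lid_panel below 0.05 rad and horizontal distance between case_center and tray_top below 0.05 m and z of case_center in the frame of tray_top between 0.004 and 0.03 m); the robot touches nothing.
It fails at once if the amber jar dropped or thrown (faster than 0.7 m/s while no finger touches it) (contact force between the fingers and jar below 0.1 N and linear speed of jar above 0.7 m/s).
It fails at once if the amber jar tipped more than about 45 degrees (angle between jar_center's own z axis and vertical above 0.8 rad).
It fails at once if the dark jar shoved more than 40 mm or tipped over (distance of darkjar_center from where it was at the start of the episode above 0.04 m or angle between darkjar_center's own z axis and vertical above 0.5 rad).
It fails at once if the spool shoved more than 40 mm or tipped over (distance of spool from where it was at the start of the episode above 0.04 m or angle between spool's own z axis and vertical above 0.5 rad).
It fails at once if the dish or the pliers shoved more than 40 mm (distance of any of dish, pliers from where it was at the start of the episode above 0.04 m).
It also fails if it takes over 54 s, if anything falls off the work surface, if the arm or the gripper's body presses on something with over 40 N, if the wrist force passes 120 N, or if a joint passes its speed limit or range.

## Working session

There is one attempt and no reset: what is moved stays moved. The work goes in short steps, Python scripts to look and compute and a tool call to move; the robot and the scene stay as the last step left them, time stands still between calls to the robot, and variables do not carry over. Pictures are saved under pics/ and viewed, about 8 in all and at most 12, crops included, and the job is handed in when it is done.

Besides the shell and the picture viewer there is one more tool, called after ">>>" by a JSON object that holds its "method" and its "body". arm_command: Moves the arm, as the interface text tells. Its arguments: {"type":"object","properties":{"commands":{"type":"string"}},"required":["commands"]}

```bash
mkdir -p pics
cat > h.py <<'E'
import numpy as np, cv2
from bench import robot, snapshot, models
def ray(p,uv):
    d=p["rotation"]@np.linalg.inv(p["camera_matrix"])@np.array([uv[0],uv[1],1.]); return np.array(p["origin"]),d
def onz(p,uv,z):
    o,d=ray(p,uv); return o+d*(z-o[2])/d[2]
def proj(p,X):
    c=np.array(p["rotation"]).T@(np.array(X)-p["origin"]); q=np.array(p["camera_matrix"])@c; return q[:2]/q[2]
def tri(a,ua,b,ub):
    o1,d1=ray(a,ua);o2,d2=ray(b,ub)
    s=np.linalg.lstsq(np.c_[d1,-d2],o2-o1,rcond=None)[0]
    x,y=o1+d1*s[0],o2+d2*s[1]; return (x+y)/2,np.linalg.norm(x-y)
S=np.array([640,400])
E
python3 - <<'E'
from h import *
np.set_printoptions(precision=3,suppress=True)
P={n:snapshot(n) for n in("scene","top")}
for n,p in P.items():
    for k in ("rotation","origin","camera_matrix"): p[k]=np.array(p[k])
    cv2.imwrite(f"pics/{n}0.png",p["img"]); print(n,p["origin"],p["rotation"].tolist(),p["camera_matrix"][0,0])
Z=dict(deep_floor=.009,tray_top=.042,lid_hinge=.0855,jar_center=.033,darkjar_center=.033,spool=0,dish=0,pliers=0,box=0,case_center=.054,lid_edge=.24)
for q,z in Z.items():
    for n,p in P.items():
        for r in models.tip_of(q,p)[:3]:
            uv=np.array(r["centre"])*S; print(q,n,round(r["conf"],2),uv.round(),onz(p,uv,z))
E
```

```text
scene [1.168 0.085 1.248] [-2.6652541526456575, 0.002924007299095477, 1.8760577499392057] 462.9625955569035
top [ 0.394 -0.099  1.376] [-3.012596995480228, -0.00612579672765734, -1.5770136446724048] 512.4235939756243Traceback (most recent call last):
  File "<stdin>", line 11, in <module>
  File "h.py", line 6, in onz
    o,d=ray(p,uv); return o+d*(z-o[2])/d[2]
                                       ~^^^
IndexError: invalid index to scalar variable.
```

The camera rotation is given as roll, pitch, yaw, so I'll convert it.

```bash
cat >> h.py <<'E'
from scipy.spatial.transform import Rotation as Ro
def shot(n):
    p=snapshot(n); q=p
    q["R0"]=p["rotation"]
    return q
def Rm(p): 
    return Ro.from_euler("xyz",p["rotation"]).as_matrix()
E
sed -i 's/p\["rotation"\]@/Rm(p)@/; s/np.array(p\["rotation"\]).T/Rm(p).T/; s/linalg.inv(p\["camera_matrix"\])/linalg.inv(np.array(p["camera_matrix"]))/' h.py
python3 - <<'E'
from h import *
np.set_printoptions(precision=3,suppress=True)
P={n:snapshot(n) for n in("scene","top")}
for n,p in P.items(): cv2.imwrite(f"pics/{n}0.png",p["img"])
Z=dict(deep_floor=.009,tray_top=.042,lid_hinge=.0855,jar_center=.033,darkjar_center=.033,spool=0,dish=0,pliers=0,box=0,case_center=.054,lid_edge=.24)
for q,z in Z.items():
    for n,p in P.items():
        for r in models.tip_of(q,p)[:3]:
            uv=np.array(r["centre"])*S; print(q,n,round(r["conf"],2),uv.round(),onz(p,uv,z))
E
```

```text
deep_floor scene 0.68 [377. 199.] [0.493 0.046 0.009]
deep_floor top 0.55 [265. 225.] [0.493 0.05  0.009]
deep_floor top 0.3 [216. 229.] [0.481 0.179 0.009]
tray_top scene 0.84 [418. 202.] [0.485 0.165 0.042]
tray_top scene 0.54 [323. 163.] [ 0.44  -0.14   0.042]
tray_top top 0.74 [217. 231.] [0.476 0.17  0.042]
lid_hinge scene 0.61 [233. 145.] [ 0.484 -0.413  0.085]
lid_hinge scene 0.6 [399. 217.] [0.573 0.121 0.085]
lid_hinge scene 0.35 [321. 167.] [ 0.481 -0.134  0.085]
lid_hinge top 0.75 [232. 196.] [0.561 0.127 0.085]
jar_center scene 0.89 [322. 165.] [ 0.44  -0.145  0.033]
jar_center scene 0.71 [297. 141.] [ 0.379 -0.247  0.033]
jar_center top 0.9 [336. 238.] [ 0.455 -0.139  0.033]
jar_center top 0.85 [379. 268.] [ 0.377 -0.25   0.033]
jar_center top 0.42 [324. 123.] [ 0.763 -0.11   0.033]
darkjar_center scene 0.67 [253. 182.] [ 0.561 -0.327  0.033]
darkjar_center scene 0.42 [235. 143.] [ 0.444 -0.431  0.033]
darkjar_center top 0.97 [405. 194.] [ 0.569 -0.323  0.033]
spool scene 0.8 [296. 267.] [ 0.769 -0.119  0.   ]
spool top 0.59 [325. 122.] [ 0.777 -0.113  0.   ]
dish scene 0.61 [236. 142.] [ 0.422 -0.445  0.   ]
dish top 0.74 [454. 250.] [ 0.423 -0.456  0.   ]
dish top 0.44 [216. 226.] [0.49  0.182 0.   ]
pliers scene 0.81 [202. 203.] [ 0.66  -0.458  0.   ]
pliers top 0.95 [453. 166.] [ 0.65  -0.461  0.   ]
box scene 0.58 [397. 205.] [0.488 0.109 0.   ]
box top 0.57 [244. 229.] [0.483 0.107 0.   ]
case_center scene 0.51 [417. 204.] [0.498 0.161 0.054]
case_center scene 0.2 [321. 164.] [ 0.453 -0.144  0.054]
case_center top 0.67 [217. 227.] [0.483 0.167 0.054]
lid_edge scene 0.7 [407. 196.] [0.589 0.121 0.24 ]
lid_edge top 0.74 [232. 196.] [0.542 0.099 0.24 ]
lid_edge top 0.64 [223. 175.] [0.588 0.121 0.24 ]
lid_edge top 0.4 [337. 240.] [ 0.442 -0.136  0.24 ]
```

View pics/scene0.png

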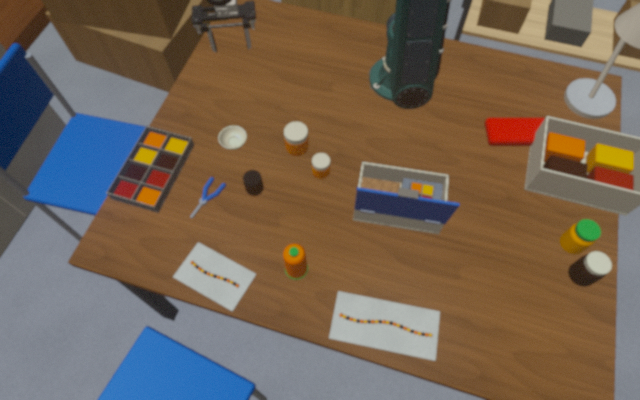

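View pics/top0.png

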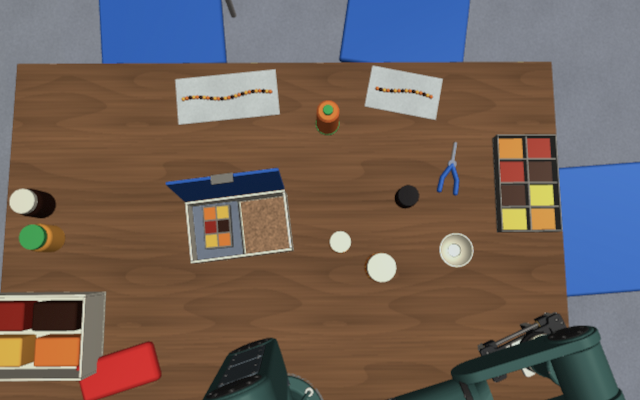

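Scene picture: small white-capped amber jar at (321,165), larger white-capped look-alike at (296,138), dark jar (253,182), spool (294,262), and box with lid at about (402,200). Other look-alikes are the green-capped jar (580,236) and the white-capped dark jar (590,268). In the top picture the small jar is at (340,241), the big one at (381,267), and the deep cork side is on the robot's right (265,225). I choose the small one: its cap is about 21 px, or 54 mm. I'll check it in a close crop and fit the box corners.

Run:
```python
from h import *
t=snapshot("top"); s=snapshot("scene")
a=cv2.resize(t["img"][155:295,160:420],None,fx=3,fy=3,interpolation=cv2.INTER_CUBIC)
b=cv2.resize(s["img"][110:240,220:480],None,fx=3,fy=3,interpolation=cv2.INTER_CUBIC)
cv2.imwrite("pics/crop.png",cv2.resize(np.vstack([a,b[:,:]]),None,fx=.74,fy=.74))
cv2.imwrite("pics/t.png",t["img"])
g=cv2.cvtColor(t["img"],cv2.COLOR_BGR2HSV)
m=((g[...,1]<70)&(g[...,2]>150)).astype(np.uint8)
n,l,st,c=cv2.connectedComponentsWithStats(m)
for i in range(1,n):
    if st[i,4]>150 and 160<c[i][0]<480 and 150<c[i][1]<300: print(st[i],c[i],onz(t,c[i],.066))
# box centre/yaw fit from outer rim
ys,xs=np.where((m>0)); k=(xs>180)&(xs<296)&(ys>185)&(ys<268)
h=cv2.minAreaRect(np.c_[xs[k],ys[k]].astype(np.float32)); c=cv2.boxPoints(h); print(c); print([onz(t,q,.085).round(3) for q in c])
```

```text
[185 190 107  73 911] [238.33040615 226.85400659] [0.48341806 0.1114506  0.066     ]
[330 231  21  22 370] [339.96216216 241.34594595] [ 0.44497708 -0.14779284  0.066     ]
[439 233  35  35 835] [454.61197605 250.11736527] [ 0.42097664 -0.43949076  0.066     ]
[368 253  29  30 669] [381.5426009  267.16741405] [ 0.3791675  -0.25246139  0.066     ]
[[182.59964 202.07695]
 [284.23676 189.04655]
 [292.04724 249.96828]
 [190.41013 262.99866]]
[array([0.546, 0.25 , 0.085]), array([ 0.578, -0.007,  0.085]), array([ 0.423, -0.027,  0.085]), array([0.393, 0.226, 0.085])]
```

View pics/crop.png

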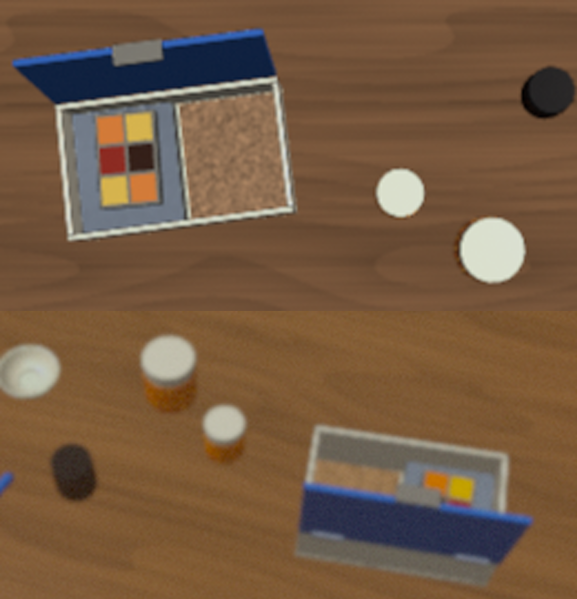

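The crop confirms it: the small jar has orange beads under a white cap, at crop (400,192) top and (224,432) scene. The box rim fit gives 255 x 155 mm, yaw 0.118 and centre (0.485,0.110), so the deep centre is at about (0.492,0.049). I'll use jaws along box y, and compute the first moves.

```bash
cat >> h.py <<'E'
def go(target,yaw=None):
    "remaining shift in tool axes (mm) and turn (deg) to TCP target, tool down, tool y along [-sin yaw, cos yaw] or opposite"
    o=robot.get_obs(); R=Ro.from_euler("xyz",o["ee_rot"])
    print("t",round(o["time"],2),"tcp",np.round(o["tool_pos"],4),"rpy",np.round(o["ee_rot"],3),"F",np.round(o["wrist_force"],1),"w",round(o["width"],4))
    print("shift mm",(R.inv().apply(np.array(target)-o["tool_pos"])*1e3).round(1))
    if yaw is not None:
        for s in(0,np.pi):
            T=Ro.from_euler("xyz",[np.pi,0,yaw+s]); print("turn",np.degrees((R.inv()*T).as_rotvec()).round(1))
    print("tool axes\n",R.as_matrix().round(3), "q",np.round(o["joint_positions"],2))
E
python3 -c "
from h import *
go([.444,-.146,.15],.118)"
```

```text
t 1.45 tcp [ 0.2252 -0.5018  0.2055] rpy [3.141 0.    0.422] F [-0.2 -0.2 -0.3] w 0.094
shift mm [ 345.3 -235.    55.5]
turn [ 0.   0.  17.4]
turn [  -0.     0.  -162.6]
tool axes
 [[ 0.912  0.409  0.   ]
 [ 0.409 -0.912 -0.   ]
 [-0.     0.    -1.   ]] q [-1.25  0.09  1.37 -0.    1.68 -0.1 ]
```

>>> {"method": "arm_command", "body": {"commands": "0 0 0 0 0 8.7 1; 0 0 0 0 0 8.7 1; 32 -41 0 0 0 0 1; 32 -41 0 0 0 0 1; 32 -41 0 0 0 0 1; 32 -41 0 0 0 0 1; 32 -41 0 0 0 0 1; 32 -41 0 0 0 0 1; 32 -41 0 0 0 0 1; 0 0 0 0 0 0 1"}}

```text
time: 2.7
tool_pos: [0.4228, -0.1841, 0.2056]
ee_rot: [3.14, -0.003, 0.105]
wrist_force: [0.3, -0.8, 0.4]
width: 0.0942
```

```bash
python3 -c "
from h import *
go([.444,-.146,.12],.118)"
```

```text
t 2.7 tcp [ 0.4228 -0.1841  0.2056] rpy [ 3.14e+00 -3.00e-03  1.05e-01] F [ 0.3 -0.8  0.4] w 0.0942
shift mm [ 24.8 -35.8  85.6]
turn [ 0.1 -0.2 -0.7]
turn [-3.000e-01 -1.000e-01  1.793e+02]
tool axes
 [[ 0.994  0.105  0.003]
 [ 0.105 -0.994 -0.001]
 [ 0.003  0.001 -1.   ]] q [-0.53 -0.12  1.57  0.    1.68  0.93]
```

>>> {"method": "arm_command", "body": {"commands": "25 -36 0 0 0 -0.7 0.9; 0 0 40 0 0 0 0.9; 0 0 45 0 0 0 0.9; 0 0 0 0 0 0 0.9"}}

```text
time: 3.2
tool_pos: [0.4448, -0.1481, 0.1202]
ee_rot: [3.136, -0.005, 0.116]
wrist_force: [-0.7, 0.2, -0.6]
width: 0.084
```

Run:
```python
from h import *
go([.4445,-.1465,.026],.118)
t=snapshot("top"); s=snapshot("scene")
a=cv2.resize(t["img"][180:300,280:420],None,fx=4,fy=4,interpolation=cv2.INTER_CUBIC)
b=cv2.resize(s["img"][80:200,250:390],None,fx=4,fy=4,interpolation=cv2.INTER_CUBIC)
cv2.imwrite("pics/c2.png",cv2.resize(np.hstack([a,b]),None,fx=.7,fy=.7))
for n,p in(("t",t),("s",s)):
    for r in models.tip_of("jar_center",p)[:3]:
        uv=np.array(r["centre"])*S; print(n,r["conf"],uv,onz(p,uv,.033))
```

```text
t 3.2 tcp [ 0.4448 -0.1481  0.1202] rpy [ 3.136 -0.005  0.116] F [-0.7  0.2 -0.6] w 0.084
shift mm [-0.6 -2.1 94.2]
turn [ 0.3 -0.3 -0.1]
turn [ -0.5  -0.5 179.9]
tool axes
 [[ 0.993  0.116  0.006]
 [ 0.116 -0.993 -0.005]
 [ 0.005  0.006 -1.   ]] q [-0.44 -0.07  1.7  -0.    1.51  1.01]
t 0.93 [377.28 267.4 ] [ 0.37825519 -0.24523728  0.033     ]
t 0.55 [453.888 250.6  ] [ 0.4204054  -0.44612504  0.033     ]
t 0.35 [217.024 223.2  ] [0.49556273 0.17267235 0.033     ]
s 0.78 [322.176 164.6  ] [ 0.43967849 -0.14389385  0.033     ]
s 0.7 [297.408 135.88 ] [ 0.36027086 -0.25175335  0.033     ]
```

View pics/c2.png

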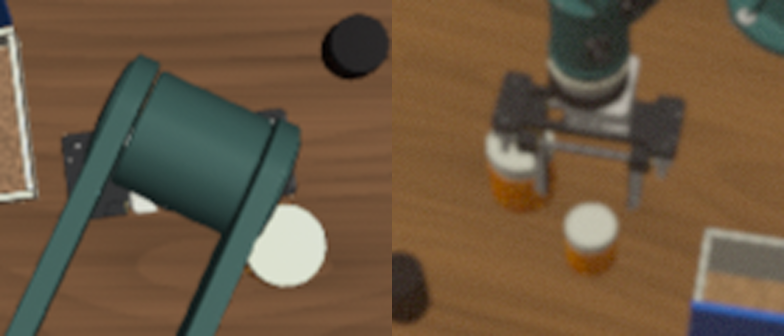

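The gripper is above the small jar, with fingers either side at (540,185) and (633,195) in the scene half, and clear of the big jar. I'll descend.

>>> {"method": "arm_command", "body": {"commands": "-1 -2 25 0.3 -0.3 0 0.9; 0 0 25 0 0 0 0.9; 0 0 25 0 0 0 0.9; 0 0 19 0 0 0 0.9; 0 0 0 0 0 0 0.9"}}

```text
time: 4.03
tool_pos: [0.4573, -0.1542, 0.0425]
ee_rot: [3.122, -0.03, 0.114]
wrist_force: [-0.6, -0.4, 0.7]
width: 0.0849
```

>>> {"method": "arm_command", "body": {"commands": "0 0 0 0 0 0 0.4; 0 0 0 0 0 0 0.4; 0 0 0 0 0 0 0.4; 0 0 0 0 0 0 0.4"}}

```text
time: 4.53
tool_pos: [0.4604, -0.1551, 0.0476]
ee_rot: [3.12, -0.038, 0.113]
wrist_force: [0.0, 0.9, -2.0]
width: 0.0522
```

The pose drifted (x +13 mm, tilted, high) and the fingers closed off-centre. I'll open, then see what stands.

>>> {"method": "arm_command", "body": {"commands": "0 0 0 0 0 0 0.9; 0 0 0 0 0 0 0.9; 0 0 0 0 0 0 0.9"}}

```text
time: 4.9
tool_pos: [0.4603, -0.1556, 0.0477]
ee_rot: [3.118, -0.038, 0.114]
wrist_force: [0.6, 0.7, 0.3]
width: 0.079
```

Run:
```python
from h import *
go([.4445,-.1465,.03],.118)
t=snapshot("top"); s=snapshot("scene")
b=cv2.resize(s["img"][80:200,250:390],None,fx=4,fy=4,interpolation=cv2.INTER_CUBIC)
cv2.imwrite("pics/c3.png",b)
for n,p in(("s",s),):
    for r in models.tip_of("jar_center",p)[:3]:
        uv=np.array(r["centre"])*S; print(n,r["conf"],uv,onz(p,uv,.033))
go([.4445,-.1465,.03],.118)
```

```text
t 4.9 tcp [ 0.4603 -0.1556  0.0477] rpy [ 3.118 -0.038  0.114] F [0.6 0.7 0.3] w 0.079
shift mm [-15.4 -11.3  16.9]
turn [ 1.3 -2.1 -0.3]
turn [ -3.4  -2.1 179.7]
tool axes
 [[ 0.993  0.112  0.04 ]
 [ 0.113 -0.993 -0.019]
 [ 0.038  0.023 -0.999]] q [-0.44 -0.    1.78 -0.    1.31  1.02]
s 0.73 [298.176 139.2  ] [ 0.37172342 -0.24526829  0.033     ]
s 0.6 [317.696 162.68 ] [ 0.43714884 -0.15922011  0.033     ]
t 5.05 tcp [ 0.4604 -0.1555  0.0477] rpy [ 3.118 -0.038  0.114] F [-0.7  0.3  0.6] w 0.084
shift mm [-15.4 -11.2  16.9]
turn [ 1.3 -2.2 -0.3]
turn [ -3.4  -2.1 179.7]
tool axes
 [[ 0.993  0.112  0.04 ]
 [ 0.113 -0.993 -0.019]
 [ 0.038  0.023 -0.999]] q [-0.44 -0.    1.78  0.    1.31  1.01]
```

View pics/c3.png

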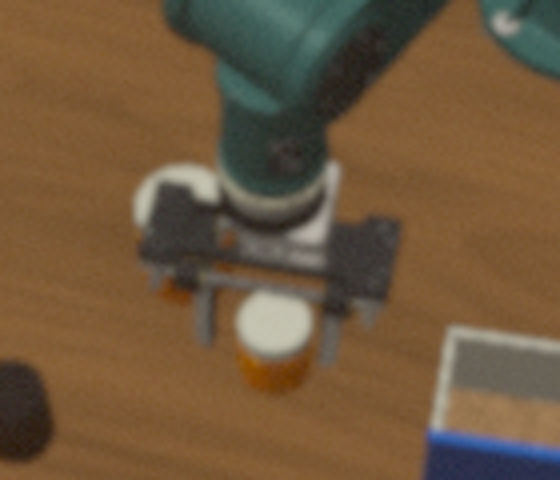

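The jar still stands, nudged a few mm in -y (its cap at crop (274,322)), with the fingers either side of it. I'll correct x and tilt in small steps.

>>> {"method": "arm_command", "body": {"commands": "-6 0 0 0.6 -1.1 0 0.9; -5 0 0 0.6 -1.1 0 0.9; -4 0 0 0 0 0 0.9; 0 0 0 0 0 0 0.9"}}

```text
time: 5.55
tool_pos: [0.4443, -0.1576, 0.0473]
ee_rot: [3.141, 0.004, 0.113]
wrist_force: [0.1, 0.2, 0.3]
width: 0.0848
```

Run:
```python
from h import *
go([.4445,-.155,.03],.118)
o=robot.get_obs(); print(np.round(o["joint_torque"],1),np.round(o["qvel"],3))
s=snapshot("scene")
b=s["img"][140:190,300:345]; g=cv2.cvtColor(b,cv2.COLOR_BGR2HSV)
m=((g[...,1]<70)&(g[...,2]>150)).astype(np.uint8)
n,l,st,c=cv2.connectedComponentsWithStats(m)
for i in range(1,n):
    if st[i,4]>60: u=c[i]+[300,140]; print(st[i],u,onz(s,u,.066))
print(proj(s,[.4445,-.1475,.066]),proj(s,[.4445,-.155,.066]))
```

```text
t 5.55 tcp [ 0.4443 -0.1576  0.0473] rpy [3.141 0.004 0.113] F [0.1 0.2 0.3] w 0.0848
shift mm [ 0.5 -2.6 17.3]
turn [ 0.   0.2 -0.3]
turn [ 4.000e-01 -1.000e-01  1.797e+02]
tool axes
 [[ 0.994  0.113 -0.004]
 [ 0.113 -0.994 -0.001]
 [-0.004  0.001 -1.   ]] q [-0.46  0.    1.78 -0.    1.36  1.  ]
[ -0.  -28.1 -27.9   0.   -0.   -0. ] [-0.002  0.005 -0.009  0.001 -0.001 -0.001]
[  9  12  19  16 239] [317.87866109 159.72803347] [ 0.44680798 -0.1552564   0.066     ]
[320.55645542 159.76009267] [318.19096632 159.13393968]
```

Corrections track well. The jar is now at about (0.446,-0.155); I'll go down in small rows.

>>> {"method": "arm_command", "body": {"commands": "1 -2 6 0 0 0 0.9; 0 0 6 0 0 0 0.9; 0 0 6 0 0 0 0.9; 0 0 0 0 0 0 0.9"}}

```text
time: 6.1
tool_pos: [0.4449, -0.1549, 0.0276]
ee_rot: [3.141, 0.004, 0.113]
wrist_force: [-0.3, 0.2, 0.3]
width: 0.0847
```

```bash
python3 -c "
from h import *
go([.446,-.155,.027],.118)"
```

```text
t 6.1 tcp [ 0.4449 -0.1549  0.0276] rpy [3.141 0.004 0.113] F [-0.3  0.2  0.3] w 0.0847
shift mm [1.1 0.2 0.6]
turn [ 0.   0.3 -0.3]
turn [  0.4  -0.  179.7]
tool axes
 [[ 0.994  0.113 -0.004]
 [ 0.113 -0.994 -0.001]
 [-0.004  0.    -1.   ]] q [-0.45  0.02  1.8  -0.    1.32  1.  ]
```

>>> {"method": "arm_command", "body": {"commands": "1 0 0 0 0 0 0.3; 0 0 0 0 0 0 0.3; 0 0 0 0 0 0 0.3; 0 0 0 0 0 0 0.3; 0 0 0 0 0 0 0.3"}}

```text
time: 6.72
tool_pos: [0.4463, -0.1548, 0.0279]
ee_rot: [3.141, 0.004, 0.113]
wrist_force: [-0.7, 0.1, -1.3]
width: 0.0556
```

>>> {"method": "arm_command", "body": {"commands": "0 0 -10 0 0 0 0.3; 0 0 -15 0 0 0 0.3; 0 0 -15 0 0 0 0.3; 0 0 -15 0 0 0 0.3; 0 0 -15 0 0 0 0.3; 0 0 -15 0 0 0 0.3; 0 0 -15 0 0 0 0.3; 0 0 -15 0 0 0 0.3; 0 0 -10 0 0 0 0.3; 0 0 0 0 0 0 0.3"}}

```text
time: 7.98
tool_pos: [0.4469, -0.1549, 0.1628]
ee_rot: [3.14, 0.002, 0.113]
wrist_force: [-0.3, 0.6, -2.9]
width: 0.0556
```

```bash
python3 -c "
from h import *
go([.485,.048,.16],.118)"
```

```text
t 7.97 tcp [ 0.4469 -0.1549  0.1628] rpy [3.14e+00 2.00e-03 1.13e-01] F [-0.3  0.6 -2.9] w 0.0556
shift mm [  60.7 -197.4    2.3]
turn [ 0.1  0.1 -0.3]
turn [  0.2  -0.2 179.7]
tool axes
 [[ 0.994  0.113 -0.002]
 [ 0.113 -0.994 -0.002]
 [-0.002  0.002 -1.   ]] q [-0.45 -0.07  1.62 -0.    1.6   1.01]
```

>>> {"method": "arm_command", "body": {"commands": "8 -20 0 0 0 0 0.3; 8 -25 0 0 0 0 0.3; 8 -25 0 0 0 0 0.3; 8 -25 0 0 0 0 0.3; 8 -25 0 0 0 0 0.3; 8 -25 0 0 0 0 0.3; 7 -25 0 0 0 0 0.3; 7 -17 0 0 0 0 0.3; 0 -10 0 0 0 0 0.3; 0 0 0 0 0 0 0.3"}}

```text
time: 9.22
tool_pos: [0.483, 0.054, 0.154]
ee_rot: [-3.14, 0.018, 0.111]
wrist_force: [0.4, -0.5, -2.9]
width: 0.0552
```

Run:
```python
from h import *
go([.488,.048,.16],.118)
t=snapshot("top"); s=snapshot("scene")
b=cv2.resize(s["img"][120:240,320:480],None,fx=4,fy=4,interpolation=cv2.INTER_CUBIC)
cv2.imwrite("pics/c4.png",b)
for q in("lid_edge","lid_hinge"):
  for n,p in(("s",s),("t",t)):
    for r in models.tip_of(q,p)[:2]: print(q,n,round(r["conf"],2),np.array(r["centre"])*S)
hx=np.array([.485+.0775*.993,.1105+.0775*.118,.0855])
for a in(1.6,1.7,1.8): 
    X=hx+.155*np.array([-np.cos(a)*.993,-np.cos(a)*.118,np.sin(a)])
    print(a,proj(s,X),proj(t,X))
```

```text
t 9.22 tcp [0.483 0.054 0.154] rpy [-3.14   0.018  0.111] F [ 0.4 -0.5 -2.9] w 0.0552
shift mm [ 4.2  6.5 -6. ]
turn [-0.1  1.  -0.4]
turn [  1.6   0.2 179.6]
tool axes
 [[ 0.994  0.111 -0.018]
 [ 0.111 -0.994 -0.   ]
 [-0.018 -0.002 -1.   ]] q [-0.01 -0.03  1.59 -0.    1.6   1.45]
lid_edge s 0.75 [406.4  195.52]
lid_edge t 0.59 [222.272 174.08 ]
lid_hinge s 0.74 [395.2 216.6]
lid_hinge t 0.59 [452.48 167.92]
lid_hinge t 0.47 [404.096 195.08 ]
1.6 [408.09099432 188.33600383] [222.52113866 184.54864217]
1.7 [407.37973768 193.9277108 ] [221.94365006 177.87256973]
1.8 [406.56873582 199.79698839] [221.50953115 171.43901698]
```

View pics/c4.png

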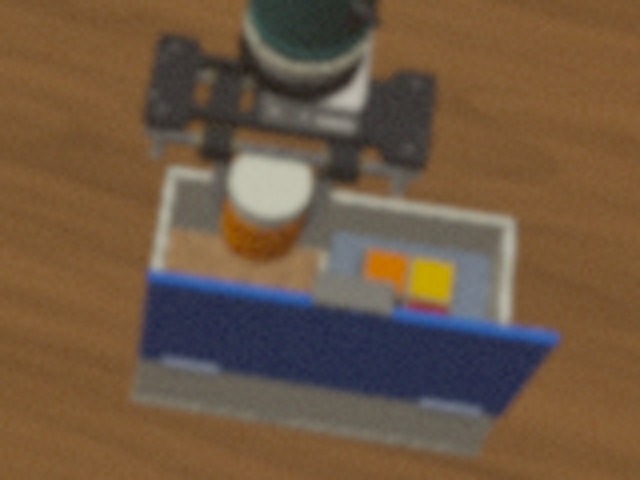

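The picture shows the jar held upright over the cork side (cap at crop (270,185)). The lid is at about 1.74 rad and clear of the gripper. Now correct and descend slowly.

>>> {"method": "arm_command", "body": {"commands": "4 6 0 0 1 -0.4 0.3; 0 0 6 0 0 0 0.3; 0 0 8 0 0 0 0.3; 0 0 8 0 0 0 0.3; 0 0 8 0 0 0 0.3; 0 0 8 0 0 0 0.3; 0 0 8 0 0 0 0.3; 0 0 8 0 0 0 0.3; 0 0 0 0 0 0 0.3"}}

```text
time: 10.65
tool_pos: [0.4878, 0.0466, 0.0956]
ee_rot: [-3.14, 0.0, 0.116]
wrist_force: [-0.8, 0.3, -2.2]
width: 0.0555
```

Run:
```python
from h import *
go([.488,.048,.038],.118)
```

```text
t 10.65 tcp [0.4878 0.0466 0.0956] rpy [-3.14   0.     0.116] F [-0.8  0.3 -2.2] w 0.0555
shift mm [ 0.4 -1.3 57.6]
turn [-0.1  0.  -0.1]
turn [  0.    0.2 179.9]
tool axes
 [[ 0.993  0.115 -0.   ]
 [ 0.115 -0.993  0.002]
 [-0.    -0.002 -1.   ]] q [-0.02  0.    1.68  0.    1.46  1.43]
```

>>> {"method": "arm_command", "body": {"commands": "0 -1 8 0 0 0 0.3; 0 0 8 0 0 0 0.3; 0 0 8 0 0 0 0.3; 0 0 8 0 0 0 0.3; 0 0 7 0 0 0 0.3; 0 0 6 0 0 0 0.3; 0 0 4 0 0 0 0.3; 0 0 2 0 0 0 0.3; 0 0 0 0 0 0 0.3"}}

```text
time: 11.78
tool_pos: [0.4882, 0.0477, 0.0416]
ee_rot: [-3.14, -0.001, 0.116]
wrist_force: [0.1, -0.1, -2.4]
width: 0.0555
```

>>> {"method": "arm_command", "body": {"commands": "0 0 2 0 0 0 0.3; 0 0 2 0 0 0 0.3; 0 0 1 0 0 0 0.3; 0 0 0 0 0 0 0.3"}}

```text
time: 12.28
tool_pos: [0.4888, 0.0477, 0.0371]
ee_rot: [-3.14, -0.003, 0.116]
wrist_force: [-0.7, 0.4, -2.0]
width: 0.0554
```

>>> {"method": "arm_command", "body": {"commands": "0 0 1 0 0 0 0.3; 0 0 1 0 0 0 0.3; 0 0 0 0 0 0 0.3"}}

```text
time: 12.65
tool_pos: [0.489, 0.0478, 0.0369]
ee_rot: [-3.14, -0.003, 0.116]
wrist_force: [-2.0, 0.2, -1.6]
width: 0.0553
```

It has stopped descending, so it's on the cork. Release with limited opening.

>>> {"method": "arm_command", "body": {"commands": "0 0 0 0 0 0 0.65; 0 0 0 0 0 0 0.72; 0 0 0 0 0 0 0.75; 0 0 0 0 0 0 0.75"}}

```text
time: 13.15
tool_pos: [0.4901, 0.0477, 0.0369]
ee_rot: [-3.141, -0.006, 0.116]
wrist_force: [-0.2, -1.1, -0.3]
width: 0.0701
```

>>> {"method": "arm_command", "body": {"commands": "0 0 -8 0 0 0 0.75; 0 0 -10 0 0 0 0.75; 0 0 -12 0 0 0 0.75; 0 0 -12 0 0 0 0.75; 0 0 -12 0 0 0 0.75; 0 0 -20 0 0 0 0.75; 0 0 -30 0 0 0 0.75; 0 0 -30 0 0 0 0.6; 0 0 -30 0 0 0 0; 0 0 -30 0 0 0 0; 0 0 -30 0 0 0 0; 0 0 0 0 0 0 0"}}

```text
time: 14.65
tool_pos: [0.4886, 0.0473, 0.2761]
ee_rot: [-3.142, -0.012, 0.116]
wrist_force: [-0.2, -0.3, -0.2]
width: 0.0239
```

Run:
```python
from h import *
go([.49,-.05,.33],.118)
t=snapshot("top"); s=snapshot("scene")
b=cv2.resize(s["img"][110:230,320:480],None,fx=4,fy=4,interpolation=cv2.INTER_CUBIC)
cv2.imwrite("pics/c5.png",b)
for n,p in(("s",s),("t",t)):
    for r in models.tip_of("jar_center",p)[:3]: uv=np.array(r["centre"])*S;print(n,round(r["conf"],2),uv,onz(p,uv,.042))
```

```text
t 14.65 tcp [0.4886 0.0473 0.2761] rpy [-3.142 -0.012  0.116] F [-0.2 -0.3 -0.2] w 0.0239
shift mm [ -9.2  96.8 -54. ]
turn [-0.  -0.7 -0.1]
turn [ -1.1   0.  179.9]
tool axes
 [[ 0.993  0.115  0.012]
 [ 0.115 -0.993  0.001]
 [ 0.012 -0.    -1.   ]] q [-0.02 -0.06  1.38  0.    1.81  1.44]
s 0.75 [297.408 138.32 ] [ 0.37514996 -0.24622813  0.042     ]
s 0.67 [379.52 190.2 ] [0.47961863 0.04744761 0.042     ]
t 0.94 [379.52 266.88] [ 0.37965509 -0.25006534  0.042     ]
t 0.69 [265.728 225.4  ] [0.48842145 0.04413535 0.042     ]
```

View pics/c5.png

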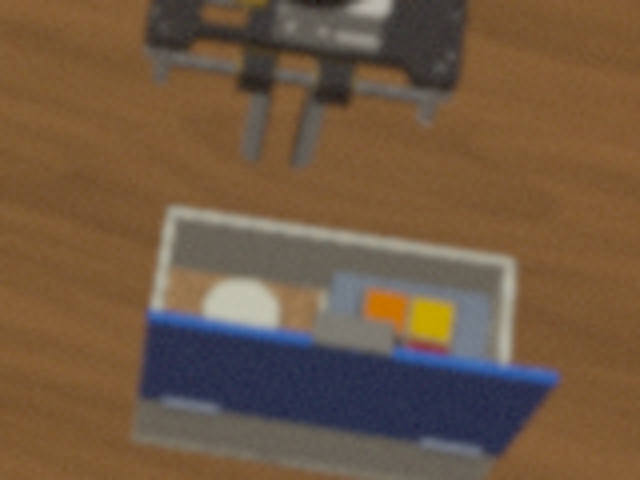

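The jar stands upright on the cork (cap at crop (242,305), centre ≈ (0.487,0.046)). Now go over and behind the lid.

>>> {"method": "arm_command", "body": {"commands": "0 0 -12 0 -0.7 0 0; 0 0 -12 0 0 0 0; 20 -15 0 0 0 0 0; 25 -15 0 0 0 0 0; 25 -15 0 0 0 0 0; 25 -15 0 0 0 0 0; 25 -4 0 0 0 0 0; 25 0 0 0 0 0 0; 25 0 0 0 0 0 0; 10 0 0 0 0 0 0; 0 0 0 0 0 0 0"}}

```text
time: 16.23
tool_pos: [0.6646, 0.1346, 0.295]
ee_rot: [-3.14, 0.013, 0.115]
wrist_force: [-0.2, 0.2, -0.3]
width: 0.0009
```

Run:
```python
from h import *
go([.66,.131,.195],.118)
```

```text
t 16.23 tcp [0.6646 0.1346 0.295 ] rpy [-3.14   0.013  0.115] F [-0.2  0.2 -0.3] w 0.0009
shift mm [ -3.6   3.2 100.1]
turn [-0.1  0.7 -0.2]
turn [1.200e+00 1.000e-01 1.798e+02]
tool axes
 [[ 0.993  0.115 -0.013]
 [ 0.115 -0.993 -0.   ]
 [-0.013 -0.001 -1.   ]] q [0.12 0.4  0.81 0.   1.94 1.57]
```

>>> {"method": "arm_command", "body": {"commands": "0 3 15 0 0.7 0 0; 0 0 17 0 0 0 0; 0 0 17 0 0 0 0; 0 0 17 0 0 0 0; 0 0 17 0 0 0 0; 0 0 12 0 0 0 0; 0 0 0 0 0 0 0"}}

```text
time: 17.1
tool_pos: [0.6634, 0.1317, 0.1989]
ee_rot: [-3.14, -0.001, 0.115]
wrist_force: [0.3, -0.1, -1.3]
width: 0.0006
```

Run:
```python
from h import *
go([.66,.131,.195],.118)
```

```text
t 17.1 tcp [0.6634 0.1317 0.1989] rpy [-3.14e+00 -1.00e-03  1.15e-01] F [ 0.3 -0.1 -1.3] w 0.0006
shift mm [-3.5  0.3  3.9]
turn [-0.1 -0.1 -0.1]
turn [-1.000e-01  1.000e-01  1.799e+02]
tool axes
 [[ 0.993  0.115  0.001]
 [ 0.115 -0.993  0.002]
 [ 0.001 -0.001 -1.   ]] q [0.11 0.37 1.04 0.   1.73 1.57]
```

>>> {"method": "arm_command", "body": {"commands": "-12 0 0 0 0 0 0; -12 0 0 0 0 0 0; -12 0 0 0 0 0 0; -12 0 0 0 0 0 0; -10 0 0 0 0 0 0; -10 0 0 0 0 0 0; -10 0 0 0 0 0 0; -10 0 0 0 0 0 0; -10 0 0 0 0 0 0; -10 0 0 0 0 0 0; -10 0 0 0 0 0 0; 0 0 0 0 0 0 0"}}

```text
time: 18.6
tool_pos: [0.542, 0.1173, 0.2013]
ee_rot: [-3.141, -0.012, 0.115]
wrist_force: [0.6, -0.7, 0.2]
width: 0.0005
```

Run:
```python
from h import *
go([.52,.115,.19],.118)
```

```text
t 18.6 tcp [0.542  0.1173 0.2013] rpy [-3.141 -0.012  0.115] F [ 0.6 -0.7  0.2] w 0.0005
shift mm [-22.2  -0.2  11. ]
turn [-0.1 -0.7 -0.2]
turn [-1.100e+00  1.000e-01  1.798e+02]
tool axes
 [[ 0.993  0.115  0.012]
 [ 0.115 -0.993  0.002]
 [ 0.012 -0.001 -1.   ]] q [0.11 0.09 1.38 0.   1.66 1.57]
```

>>> {"method": "arm_command", "body": {"commands": "-10 0 2 0 -0.7 0 0; -10 0 3 0 0 0 0; -10 0 4 0 0 0 0; -10 0 5 0 0 0 0; -10 0 6 0 0 0 0; -8 0 6 0 0 0 0; -6 0 6 0 0 0 0; 0 0 0 0 0 0 0"}}

```text
time: 19.6
tool_pos: [0.473, 0.1095, 0.1664]
ee_rot: [-3.14, 0.003, 0.115]
wrist_force: [1.0, -0.7, 0.3]
width: 0.0003
```

Run:
```python
from h import *
go([.47,.108,.14],.118)
s=snapshot("scene")
b=cv2.resize(s["img"][110:230,320:480],None,fx=4,fy=4,interpolation=cv2.INTER_CUBIC)
cv2.imwrite("pics/c6.png",b)
```

```text
t 19.6 tcp [0.473  0.1095 0.1664] rpy [-3.14e+00  3.00e-03  1.15e-01] F [ 1.  -0.7  0.3] w 0.0003
shift mm [-3.   1.2 26.4]
turn [-0.1  0.2 -0.2]
turn [3.000e-01 1.000e-01 1.798e+02]
tool axes
 [[ 0.993  0.115 -0.003]
 [ 0.115 -0.993  0.001]
 [-0.003 -0.001 -1.   ]] q [ 0.11 -0.04  1.58  0.    1.61  1.57]
```

View pics/c6.png

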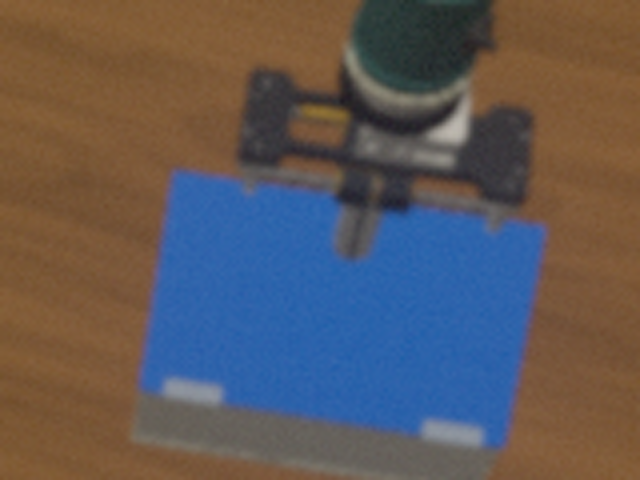

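The lid is past 45° with the fingertips on its outer face at (350,245). Continue down.

>>> {"method": "arm_command", "body": {"commands": "-5 0 7 0 0 0 0; -4 0 8 0 0 0 0; -4 0 8 0 0 0 0; -3 0 8 0 0 0 0; -2 0 8 0 0 0 0; 0 0 8 0 0 0 0; 0 0 8 0 0 0 0; 0 0 7 0 0 0 0; 0 0 5 0 0 0 0; 0 0 0 0 0 0 0"}}

```text
time: 20.9
tool_pos: [0.4528, 0.1073, 0.0942]
ee_rot: [-3.14, 0.007, 0.115]
wrist_force: [-0.4, -0.1, 0.4]
width: 0.0003
```

Run:
```python
from h import *
go([.45,.105,.0935],.118)
```

```text
t 20.9 tcp [0.4528 0.1073 0.0942] rpy [-3.14   0.007  0.115] F [-0.4 -0.1  0.4] w 0.0003
shift mm [-3.   1.9  0.8]
turn [-0.1  0.4 -0.2]
turn [6.000e-01 1.000e-01 1.798e+02]
tool axes
 [[ 0.993  0.115 -0.007]
 [ 0.115 -0.993  0.001]
 [-0.007 -0.001 -1.   ]] q [ 0.11 -0.05  1.73  0.    1.46  1.57]
```

Press onto the rim gently, then watch the force.

>>> {"method": "arm_command", "body": {"commands": "0 0 2 0 0 0 0; 0 0 2 0 0 0 0; 0 0 3 0 0 0 0; 0 0 4 0 0 0 0"}}

```text
time: 21.4
tool_pos: [0.4532, 0.1074, 0.0935]
ee_rot: [-3.141, 0.004, 0.116]
wrist_force: [-9.1, -1.8, 20.1]
width: 0.0006
```

>>> {"method": "arm_command", "body": {"commands": "0 0 -5 0 0 0 0; 0 0 -15 0 0 0 0; 0 0 -25 0 0 0 0; 0 0 -25 0 0 0 0; -30 30 -25 0 0 0 0; -30 30 -20 0 0 0 0; -30 40 0 0 0 0 0; -20 40 0 0 0 0 0; -20 40 0 0 0 0 0; 0 0 0 0 0 0 0; 0 0 0 0 0 0 0"}}

```text
time: 22.78
tool_pos: [0.3458, -0.0921, 0.2202]
ee_rot: [3.137, -0.01, 0.117]
wrist_force: [0.1, -0.5, 0.3]
width: 0.0007
```

Run:
```python
from h import *
t=snapshot("top"); s=snapshot("scene"); o=robot.get_obs(); print(o["time"],o["wrist_force"],o["qvel"])
a=cv2.resize(t["img"][150:300,150:480],None,fx=2,fy=2); b=cv2.resize(s["img"][100:280,180:480],None,fx=2.2,fy=2.2)[:, :660]
c=np.array([.485,.1105]);X=np.array([.993,.118]);Y=np.array([-.118,.993])
hsv=cv2.cvtColor(s["img"],cv2.COLOR_BGR2HSV); m=((abs(hsv[...,0].astype(int)-110)<15)&(hsv[...,1]>120)).astype(np.uint8); m[:, :340]=0;m[:,480:]=0;m[:120]=0;m[240:]=0
print("lid px corners",cv2.boxPoints(cv2.minAreaRect(cv2.findNonZero(m))).round(1).tolist())
for ang in(0,.05,.1):
    print(ang,[proj(s,[*(c+X*(.0775-.155*np.cos(ang))+Y*y),.0935+.155*np.sin(ang)]).round(1).tolist() for y in(-.1275,.1275)],[proj(s,[*(c+X*.0775+Y*y),.0935]).round(1).tolist() for y in(-.1275,.1275)])
cv2.imwrite("pics/c7.png",cv2.resize(np.vstack([a,b]),None,fx=.84,fy=.84))
```

```text
22.875 [-0.47034512 -0.61269126  0.12855952] [ 1.40255960e-02  2.69462196e-03  4.22816852e-03 -3.61083658e-04
  8.54798317e-05 -3.42102183e-03]
lid px corners [[355.0, 206.3000030517578], [362.20001220703125, 159.89999389648438], [452.0, 173.89999389648438], [444.79998779296875, 220.3000030517578]]
0 [[362.2, 159.3], [449.2, 173.0]] [[354.1, 205.2], [445.7, 220.4]]
0.05 [[362.4, 157.9], [449.8, 171.6]] [[354.1, 205.2], [445.7, 220.4]]
0.1 [[362.6, 156.6], [450.5, 170.4]] [[354.1, 205.2], [445.7, 220.4]]
```

View pics/c7.png

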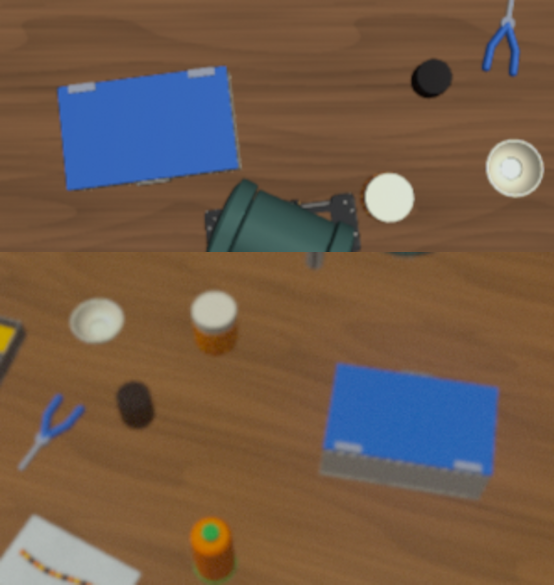

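The lid is flat on the rim: the free-edge corner at (362,160) px matches the 0 rad prediction. The bystanders look undisturbed and the arm is clear. I'll hand the job in.

```bash
python3 -c "
from bench import robot
print(robot.close_job())"
```

```text
the job is handed in; nothing more can be done
None
```

I packed the small amber jar upright on the cork side, released it gently with the lid still open, closed the blue lid, and handed the job in at about 23 s. No verdict is reported.

- **Jar:** after release it stood upright at about (0.487, 0.046). That is within a few mm in y and about 5 mm in x of the deep-floor centre I estimated at (0.492, 0.049). The two cameras differed by about 9 mm in x, which is still inside tolerance.
- **Lid:** it stopped at fingertip height 93.5 mm, exactly the closed height, under about 20 N of pressing. Its corners in the last picture fit 0 rad best.
- **Bystanders:** the dark jar, dish, pliers and spool look unmoved in that picture, judged by eye. The arm was clear, with wrist force about 0.
- **Not checked:** the case and jar could not be seen after the lid closed. Nothing touched the case, and it lay on the tray in the last picture with the lid open.
- **What went wrong:** on the first descent the arm drifted, so the first grasp closed off-centre and nudged the amber jar about 8 mm. I opened, realigned and regrasped it.

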